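# Centre the bud vase on its little stand

### The arm

A 7-joint arm with a two-finger parallel gripper is mounted at the origin on the work surface. World frame = base frame: x ahead of the robot, y to its left, z up, the work surface at z = 0. Lengths are in mm, angles in rad, forces in N, time in s.
With the tool pointing down it reaches from about 425 to 875 mm from the base axis. Payload 8.4 kg.
Tool frame: the origin (TCP) lies between the finger pads; the fingertips stand 25 mm ahead of it and the grasp point (between the pads) lies 6 mm ahead of it; x points along the fingers, z is the direction in which the jaws open and shut, and the axes are right-handed (so a half turn about x gives the same grasp; the last joint's range is limited). The gripper opens to 87 mm and grips with 3 to 60 N. Pads are 19 mm wide; open, the fingers measure 117 mm over their backs; the gripper's body (75 mm by 190 mm) begins 51 mm behind the grasp point.
Start: joints at [-1.435, 0.333, 0.04, 1.465, -0.013, 1.343, -0.059], TCP at [151.225, 632.136, 247.546] pointing down, gripper open.
Joint ranges: [-2.58, 2.58], [-0.38, 2.09], [-1.3, 1.39], [0.25, 2.4], [-1.5, 4.64], [0.08, 2.09], [-2.65, 2.65]. Speed limits (rad/s): [2.22, 2.22, 2.79, 2.79, 3.14, 3.14, 3.14].

### API

Orientations are given as a rotation vector (axis times angle).
In Python, from rig import ctrl gives the robot as it stands. The module is installed in compiled form; this text tells all that it offers.
- The arm moves only by the tool jog_arm, never from a script. Its argument "rows" is a list of rows, each a list of 3 entries, a list of its own where there are three numbers: the turn, a rotation vector about the tool's x, y, z in rad, then the shift along the tool's x, y, z in m, then the finger opening in m, from 0 to 0.087. A call has 1 to 8 rows; each row shifts and turns the commanded pose from where the row before left it, along the tool's axes as they then stand; what a row does not reach is not made up. A row lasts 1/12 s, in which the tool goes at most 41.7 mm and 7.16 degrees, less where a joint would pass 70% of its speed; a pose out of reach is approached as far as the arm can. A call with a gripper value outside its range is refused whole. The fingers move at their own pace and stop on an object; the grip force is fixed at half the most. Time passes only in rows, so rows that do not move let the fingers close. It gives the time, the measured TCP pose, the force and the opening at its end, in the units of the state.
- ctrl.sense(): the state, without advancing time (a new reading comes with each control period).
- ctrl.snapshot(name): name is "scene" or "top"; returns the picture (420x560x3 uint8, red, green, blue); there is no depth.
- ctrl.calibration(name): a dict with "camera_matrix" (3x3 intrinsics, pixels), "view" (4x4, takes a point from world to camera coordinates). Camera axes: x right, y down, z forward; pixel columns grow to the right and rows downward; lengths in mm; the calibration is good to about 2 mm. A picture is of the moment at which its call begins. calibration takes no time and is no camera call.
- ctrl.close_job(): hands the job in, once; it reports no verdict.
The state is a dict: "clock": time; "q": joint angles; "dq": joint speeds; "joint_efforts": joint torques, N m; "tool_pos": TCP position; "eef_rot": TCP orientation; "force": force on the tool from outside, world axes, zero at the start; "moment": the same for the moment, N m; "finger_gap": opening from 0.0 (shut) to 1.0 (fully open).
Only numpy, scipy, OpenCV 4.12 (cv2) and the standard library are available. Lean on these libraries where they do the work, as an engineer would, in place of code of your own. Each camera call takes 0.05 s, during which the arm holds its last target.

### The job

The small terracotta bud vase has been knocked off-centre and stands near the edge of its little aluminium stand. Without gripping or lifting it, nudge it with light taps of the fingertips until it stands upright in the middle of the stand's round top, then take the hand away. Do not tip the vase over or press hard on it, keep the stand where it is, and leave the console, cartridge rack, mug and thumb-grip tray alone.

Things in the scene. Friction and masses are not known exactly. Their poses are not given: they have to be found in the camera images.
- stand: Loose round aluminium display stand, 0.8 kg: foot disc 90 mm across and 8 mm thick, stem 22 mm across, flat top disc 84 mm across and 6 mm thick whose upper face is 60 mm above the desk; no rim. Origin: centre of the underside, on the axis of the top disc; z up. It is round, its yaw means nothing.
- vase: Small round terracotta bud vase, 64 mm tall, 0.11 to 0.22 kg. Foot 30 mm across; belly 56 mm across, 18 to 25 mm above the foot; neck 19 mm at 53 mm; lip 25 mm. Starts on the stand 18 to 26 mm off centre, any direction. Slides (friction about 0.4) if pushed at the belly, topples if pushed high. Delicate: over 5 N is too hard, touch it at 20 to 40 mm/s. Origin: centre of the foot's underside; z up.
- console: Bystander: grey plastic handheld console lying flat, 95 x 210 x 16 mm, dark screen. Origin: centre of the underside; long side along y.
- rack: Bystander: clear acrylic cartridge rack, 70 x 150 mm, with upright fins and three grey cartridges, 54 mm tall. Origin: centre of the underside; long side along y.
- mug: Bystander: white ceramic mug, 80 mm across, 92 mm tall, handle at its +y side. Origin: centre of the underside.
- tray: Bystander: shallow black silicone tray holding thumb grips, 80 x 120 x 14 mm. Origin: centre of the underside; long side along y.
Not all that is in view belongs to the job. Of the things like the vase, leave any that is green, turquoise or yellow; of the rest the smaller one is meant.

How it is judged (in metres and radians):
At the end, for the whole second after the job is handed in: The vase stands upright (within 0.05 rad) and at rest on the stand's top, its foot's centre within 6 mm of the stand's axis; the stand is upright and within 15 mm of where it began (horizontal distance between vase and stand below 0.006 m and z of vase in the frame of stand between 0.057 and 0.063 m and angle between each of vase, stand's own z axis and vertical below 0.05 rad and linear speed of vase below 0.01 m/s and distance of stand from where it was at the start of the episode below 0.015 m); the robot touches nothing.
It fails at once if the vase is tipped more than 0.3 rad (angle between vase's own z axis and vertical above 0.3 rad).
It fails at once if the vase is lifted more than 8 mm off the stand's top or comes off the stand (z of vase in the frame of stand above 0.068 m or z of vase in the frame of stand below 0.05 m).
It fails at once if the fingers press on the vase with more than 5 N or pinch it (contact force between the fingers and vase above 5 N).
It fails at once if the stand is shifted more than 15 mm (distance of stand from where it was at the start of the episode above 0.015 m).
It fails at once if the console, cartridge rack, mug or thumb-grip tray is moved more than 10 mm (distance of any of console, rack, mug, tray from where it was at the start of the episode above 0.01 m).
It also fails if it takes over 58 s, if anything falls off the work surface, if the arm or the gripper's body presses on something with over 40 N, if the wrist force passes 120 N, or if a joint passes its speed limit or range.

## Working session

There is one attempt and no reset: what is moved stays moved. The work goes in short steps, Python scripts to look and compute and a tool call to move; the robot and the scene stay as the last step left them, time stands still between calls to the robot, and variables do not carry over. Pictures are saved under pics/ and viewed, and the job is handed in when it is done.

Besides the shell and the picture viewer there is one more tool, called after "Emit:" as name(argument=value, ...) on one line, values as JSON. jog_arm: Moves the arm, as the interface text tells. Its arguments: {"type":"object","properties":{"rows":{"type":"array","items":{"type":"array"}}},"required":["rows"]}

```bash
mkdir -p pics; python3 - <<'E'
from rig import ctrl
import cv2,numpy as np
np.set_printoptions(precision=4,suppress=True)
s=ctrl.sense();print(s)
for n in("scene","top"):
    im=ctrl.snapshot(n);cv2.imwrite(f"pics/{n}0.png",im[...,::-1]);print(n,ctrl.calibration(n))
E
```

```text
{'clock': 0.0, 'q': array([-1.4352,  0.3339,  0.0399,  1.4663, -0.0134,  1.3433, -0.0585]), 'dq': array([ 0.0002,  0.    , -0.0001,  0.0001,  0.    ,  0.0023,  0.0008]), 'joint_efforts': array([  0.0003, -65.6354,   1.3355, -40.3813,  -0.0598,   0.0447,
         0.0001]), 'tool_pos': array([151.1552, 631.7169, 246.6423]), 'eef_rot': array([-1.0356,  1.3125,  1.0337]), 'force': array([-0.2744, -0.2623,  0.1403]), 'moment': array([0.0256, 0.0554, 0.0635]), 'finger_gap': 0.9981193865030326}
scene {'camera_matrix': array([[523.7091,   0.    , 279.8139],
       [  0.    , 523.7091, 208.7114],
       [  0.    ,   0.    ,   1.    ]]), 'view': array([[  -0.8482,    0.5292,   -0.0218,  485.6571],
       [   0.3081,    0.4595,   -0.8331, -117.8463],
       [  -0.4309,   -0.7133,   -0.5528, 1385.6195],
       [   0.    ,    0.    ,    0.    ,    1.    ]])}
top {'camera_matrix': array([[415.9274,   0.    , 281.1832],
       [  0.    , 415.9274, 212.7537],
       [  0.    ,   0.    ,   1.    ]]), 'view': array([[  -0.0152,   -0.9993,    0.0329,   -9.5313],
       [  -0.9936,    0.0114,   -0.1127,  593.9601],
       [   0.1122,   -0.0344,   -0.9931, 1034.9664],
       [   0.    ,    0.    ,    0.    ,    1.    ]])}
```

View pics/scene0.png

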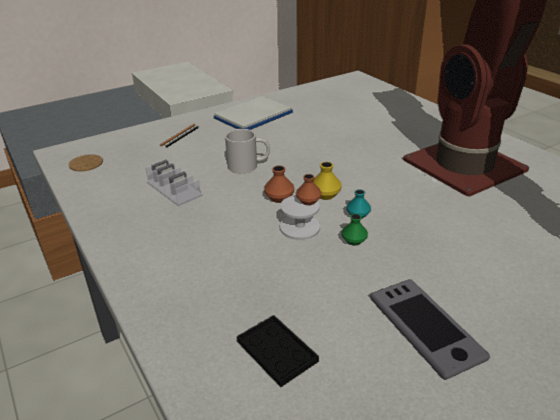

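View pics/top0.png

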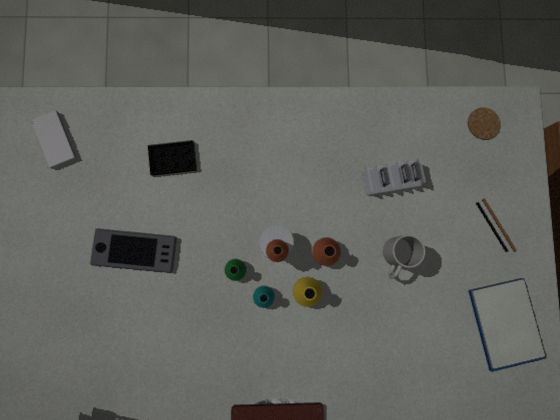

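The scene view shows the small terracotta vase on the white stand at (308,190), with the larger decoy at (279,185). In the top view the vase is at (277,250) and the stand disc at about (276,240). Next I measure both.

```bash
cat > h.py <<'E'
from rig import ctrl
import cv2,numpy as np
np.set_printoptions(precision=1,suppress=True)
def ray(n,uv,z):
    c=ctrl.calibration(n);K=c["camera_matrix"];V=c["view"];R=V[:3,:3];t=V[:3,3]
    o=-R.T@t;d=R.T@np.linalg.inv(K)@np.array([uv[0],uv[1],1.]);return o+d*(z-o[2])/d[2]
def proj(n,p):
    c=ctrl.calibration(n);q=c["view"][:3]@np.append(p,1);q=c["camera_matrix"]@q;return q[:2]/q[2]
def hsv(im): return cv2.cvtColor(im,cv2.COLOR_RGB2HSV)
def terr(im):
    h=hsv(im);return cv2.inRange(h,(0,110,50),(14,255,255))
E
python3 - <<'E'
from h import *
from h import ctrl
for n,(x0,y0,x1,y1) in dict(top=(200,195,380,320),scene=(240,140,390,260)).items():
    im=cv2.imread(f"pics/{n}0.png");c=im[y0:y1,x0:x1]
    cv2.imwrite(f"pics/{n}0z.png",cv2.resize(c,None,fx=4.4,fy=4.4,interpolation=cv2.INTER_CUBIC))
    m=terr(im[...,::-1].copy());
    k,l,st,ce=cv2.connectedComponentsWithStats(m)
    for i in range(1,k):
        if st[i,4]>60: print(n,st[i],ce[i])
    print(im[240,264],im[228,277])
for n,uv in (("top",(277,250.5)),("scene",(308.5,178))): print(ray(n,uv,124))
for n,uv in (("top",(276,241)),("scene",(300,207))): print(ray(n,uv,60))
E
```

```text
top [544 122  16  54 520] [552.4 147.4]
top [483 199  32  52 122] [499.  225.1]
top [313 238  27  28 504] [324.9 251.6]
top [266 240  22  22 297] [275.8 250.6]
top [232 405  91  15 728] [279.3 412.7]
[122 120 119] [121 118 117]
scene [  297     0   197   149 12144] [389.5  51.1]
scene [498   0  22  66 411] [509.5  23.3]
scene [461  52  17  32  66] [472.8  66.4]
scene [524  72  36  26 399] [542.2  85.4]
scene [   0  149   83  131 2380] [ 48.4 232.9]
scene [ 404  149   91   47 1271] [450.7 173.6]
scene [497 153  32  20 135] [513.9 162.4]
scene [265 167  29  35 622] [278.7 186.4]
scene [297 176  24  29 447] [308.4 191.7]
[149 156 157] [148 155 157]
[495.3  -3.2 124. ]
[501.6   4.9 124. ]
[520.3  -2.6  60. ]
[523.8   6.1  60. ]
```

```bash
ls pics
```

```text
scene0.png
scene0z.png
top0.png
top0z.png
```

View pics/top0z.png

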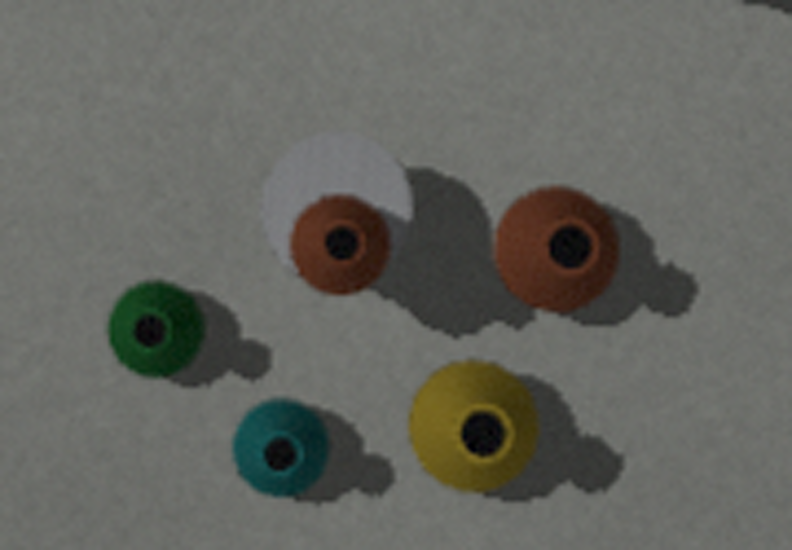

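View pics/scene0z.png

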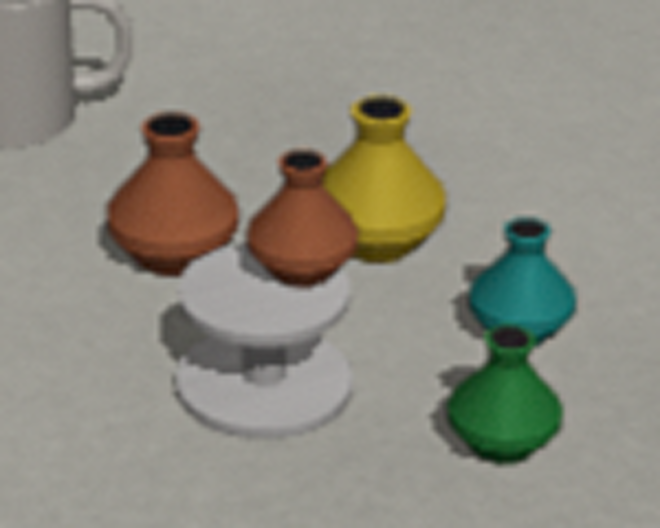

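```bash
cat >> h.py <<'E'
def circ(pts):
    p=np.asarray(pts,float);A=np.c_[2*p,np.ones(len(p))];s=np.linalg.lstsq(A,(p**2).sum(1),rcond=None)[0]
    return s[:2],np.sqrt(s[2]+s[0]**2+s[1]**2)
def vase_top(im,near):
    "belly outline -> world points at z=82, circle fit; largest comp near pixel"
    m=terr(im);m=cv2.morphologyEx(m,cv2.MORPH_CLOSE,np.ones((3,3)))
    cs,_=cv2.findContours(m,cv2.RETR_EXTERNAL,cv2.CHAIN_APPROX_NONE)
    cs=[c for c in cs if cv2.contourArea(c)>80]
    c=min(cs,key=lambda c:np.hypot(*(c.reshape(-1,2).mean(0)-near)))
    (u,v),r=cv2.minEnclosingCircle(c)
    W=np.array([ray("top",p,82)[:2] for p in c.reshape(-1,2)])
    return (u,v,r),circ(W),c
E
python3 - <<'E'
from h import *
im=cv2.imread("pics/top0.png")[...,::-1].copy()
vv=vase_top(im,(277,250));print(vv[0],vv[1])
for (u,v) in ((254,242),(265,235),(270,230),(277,235),(290,236),(300,230)): print((u,v),im[v,u],hsv(im)[v,u])
b=im[...,2].astype(int)-im[...,0]
print(b[224:262:2,256:300:2])
from scipy.spatial.transform import Rotation as R
s=ctrl.sense();np.set_printoptions(precision=3,suppress=True);print(R.from_rotvec(s["eef_rot"]).as_matrix())
E
```

```text
(276.6891784667969, 250.229736328125, 11.015491485595703) (array([496.6,  -3.3]), np.float64(25.198412641719468))
(254, 242) [109 110 107] [ 40   7 110]
(265, 235) [121 123 125] [105   8 125]
(270, 230) [117 118 120] [110   6 120]
(277, 235) [116 117 120] [113   9 120]
(290, 236) [119 119 122] [120   6 122]
(300, 230) [112 113 110] [ 40   7 113]
[[ -1  -3  -3  -1  -5  -1  -2  -2  -3  -3  -1  -1  -4  -1  -4  -3  -3  -4
   -4  -4  -4  -1]
 [ -3  -4  -2  -2  -2  -2  -1   2   2   3   4   3   2   0   0  -3  -3  -4
   -4  -4  -4  -4]
 [ -4  -3  -4  -2  -3   0   3   4   5   3   4   0   4   3   4   2  -4  -3
   -3  -3  -2  -3]
 [ -2  -4  -4  -4   0   3   4   3   2   3   5   3   2   1   5   3   3  -4
   -1  -3  -3  -3]
 [ -2  -3  -2  -1   3   5   4   3   3   4   3   4   1   3   2   4   4   3
   -2  -4  -1  -2]
 [ -3  -3  -1   3   5   3   3   2   2   1   4   3   3   2   4   4   2   3
   -1   0   0  -1]
 [ -3  -3   0   3   3   3   3   4   4   2   2   3   5   3   3   3   4   3
    3  -4  -4  -2]
 [ -3  -3   4   3   5   1   4   3   5   4   2   4   4   4   1   3   4   4
    4  -1  -1  -1]
 [ -2  -
[... 388 characters left out ...]
1 -59 -60 -55 -18   1   5  -5 -53 -33 -30 -13   1
    0  -2  -2  -1]
 [ -2  -2  -2   3   2 -46 -57 -55 -55  -2   1   3   3 -46 -31 -34 -18   1
   -1  -2   2  -2]
 [ -1  -2  -3   0   4 -36 -56 -57 -55 -36   3  -3 -16 -45 -36 -35 -20   1
    2  -1   0  -5]
 [ -2  -4  -2  -4   2  -9 -56 -55 -49 -49 -50 -49 -40 -33 -33 -31  -8  -1
   -1   0   1  -1]
 [ -3  -5  -2  -3  -2  -1 -58 -53 -49 -47 -43 -42 -36 -35 -34 -26   0  -3
   -1  -2  -1  -2]
 [ -4  -4  -4  -2  -5  -1  -8 -52 -48 -45 -41 -37 -37 -31 -32  -2   0   0
   -3  -1  -1   0]
 [ -3   0  -3  -3  -3  -2  -3  -8 -42 -46 -41 -40 -35 -24  -2  -2  -2  -2
    0  -2   0   1]]
[[-0.    -0.973  0.233]
 [-0.001  0.233  0.973]
 [-1.    -0.    -0.001]]
```

```bash
cat >> h.py <<'E'
def meas(im,near=(277,250),roi=(250,215,306,275)):
    x0,y0,x1,y1=roi;g=cv2.resize(im[y0:y1,x0:x1],None,fx=4,fy=4,interpolation=cv2.INTER_CUBIC).astype(float)
    d=cv2.GaussianBlur(g[...,2]-g[...,0],(0,0),2.5)
    un=lambda p:(np.asarray(p,float)+.5)/4-.5+[x0,y0]
    m=(d<-12).astype(np.uint8)
    cs,_=cv2.findContours(m,cv2.RETR_EXTERNAL,cv2.CHAIN_APPROX_NONE)
    cs=[c for c in cs if cv2.contourArea(c)>1500]
    c=min(cs,key=lambda c:np.hypot(*(un(c.reshape(-1,2).mean(0))-near)))
    V=np.array([ray("top",un(p),82)[:2] for p in c.reshape(-1,2)])
    # stand
    s=((d>0)&(m==0)).astype(np.uint8);s=cv2.morphologyEx(s,cv2.MORPH_OPEN,np.ones((9,9)))
    ss,_=cv2.findContours(s,cv2.RETR_EXTERNAL,cv2.CHAIN_APPROX_NONE);c2=max(ss,key=cv2.contourArea)
    dist=cv2.distanceTransform(1-m,cv2.DIST_L2,5)
    P=np.array([ray("top",un(p),60)[:2] for p in c2.reshape(-1,2) if dist[p[1],p[0]]>10])
    for _ in range(4):
        o,r=circ(P);e=abs(np.hypot(*(P-o).T)-r);P=P[e<max(1.5,2*np.median(e))]
    return circ(V),(o,r),len(P),un(np.array(cv2.minEnclosingCircle(c)[0]))
E
python3 - <<'E'
from h import *
im=cv2.imread("pics/top0.png")[...,::-1].copy()
a=meas(im);print(a);print(a[0][0]-a[1][0])
# lip hole (dark) centre
g=im.max(2)[238:264,265:290];k=g<45
v,u=np.nonzero(k);u=u.mean()+265;v=v.mean()+238;print("hole",u,v,ray("top",(u,v),122))
E
```

```text
((array([496.7,  -3.5]), np.float64(28.115665122908073)), (array([518.1,  -2.9]), np.float64(43.06206453366928)), 278, array([276.7, 250.3]))
[-21.3  -0.6]
hole 277.4222222222222 249.73333333333332 [497.1  -4.3 122. ]
```

Emit:
jog_arm(rows=[[[-0.1175,0,0],[0,0,0],0.0],[[-0.1175,0,0],[0,0,0],0.0],[[0,0,0],[0,-0.03,-0.025],0.0],[[0,0,0],[0,-0.03,-0.025],0.0],[[0,0,0],[0,-0.03,-0.025],0.0],[[0,0,0],[0,-0.03,-0.025],0.0],[[0,0,0],[0,-0.03,-0.025],0.0],[[0,0,0],[0,-0.03,-0.025],0.0]])

```text
clock: 0.77
tool_pos: [332.4, 480.5, 247.3]
eef_rot: [-1.21, 1.21, 1.209]
force: [0.8, 0.8, -0.8]
finger_gap: 0.477
```

Emit:
jog_arm(rows=[[[0,0,0],[0,-0.015,-0.036],0.0],[[0,0,0],[0,-0.015,-0.036],0.0],[[0,0,0],[0,-0.015,-0.036],0.0],[[0,0,0],[0,-0.015,-0.036],0.0],[[0,0,0],[0,-0.015,-0.036],0.0],[[0,0,0],[0,-0.015,-0.036],0.0],[[0,0,0],[0,-0.005,-0.036],0.0],[[0,0,0],[0,-0.005,-0.036],0.0]])

```text
clock: 1.43
tool_pos: [431.5, 192.0, 247.2]
eef_rot: [-1.209, 1.21, 1.209]
force: [0.6, 0.6, 1.0]
finger_gap: 0.011
```

Emit:
jog_arm(rows=[[[0,0,0],[0,0,-0.036],0.0],[[0,0,0],[0,0,-0.036],0.0],[[0,0,0],[0,0,-0.036],0.0],[[0,0,0],[0,0,-0.036],0.0],[[0,0,0],[0,0,-0.03],0.0],[[0,0,0],[0,0,-0.015],0.0],[[0,0,0],[0,0,0],0.0]])

```text
clock: 2.02
tool_pos: [431.1, 1.5, 247.6]
eef_rot: [-1.205, 1.211, 1.205]
force: [0.8, -0.1, -0.4]
finger_gap: 0.007
```

Emit:
jog_arm(rows=[[[0,0,0],[0.03,-0.009,-0.005],0.0],[[0,0,0],[0.03,0,0],0.0],[[0,0,0],[0.03,0,0],0.0],[[0,0,0],[0.03,0,0],0.0],[[0,0,0],[0.02,0,0],0.0],[[0,0,0],[0.011,0,0],0.0],[[0,0,0],[0,0,0],0.0]])

```text
clock: 2.6
tool_pos: [438.4, 0.6, 94.0]
eef_rot: [-1.209, 1.213, 1.213]
force: [-0.7, -0.6, 0.7]
finger_gap: 0.009
```

```bash
python3 - <<'E'
from h import *
s=ctrl.sense();print(s["tool_pos"],s["force"],s["q"])
A=ctrl.snapshot("scene");B=ctrl.snapshot("top")
print(proj("scene",s["tool_pos"]-[0,0,25]))
cv2.imwrite("pics/s1.png",cv2.resize(A[130:260,230:400],None,fx=4.4,fy=4.4,interpolation=3)[...,::-1])
cv2.imwrite("pics/t1.png",cv2.resize(B[195:320,200:380],None,fx=4.4,fy=4.4,interpolation=3)[...,::-1])
E
```

```text
[438.4   0.6  94. ] [-0.7 -0.6  0.7] [-0.7  0.   0.6  2.2 -0.   1.   1.5]
[330.8 190.6]
```

View pics/s1.png

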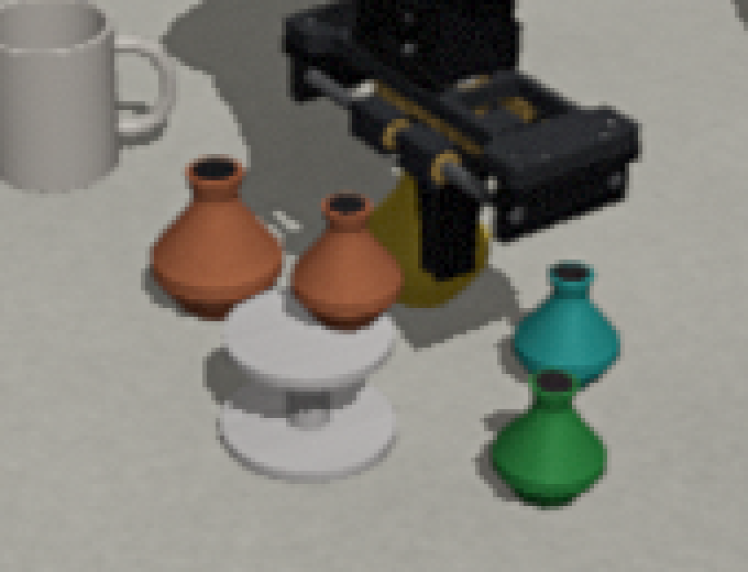

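View pics/t1.png

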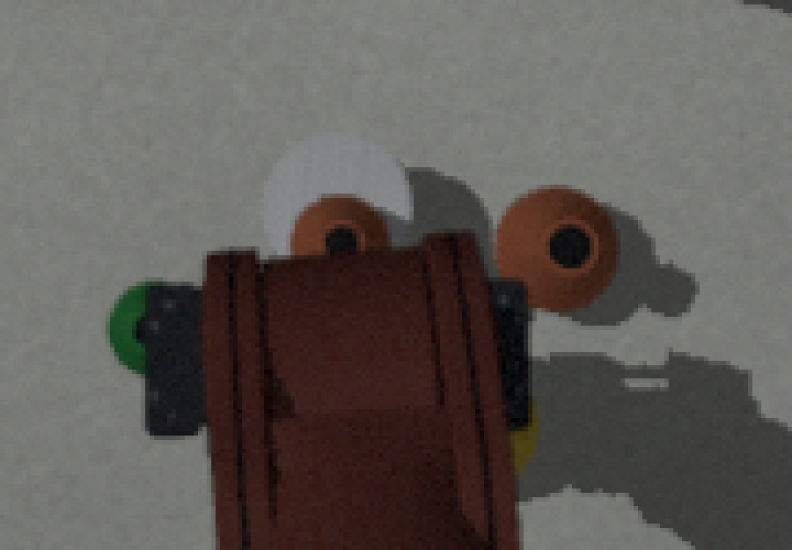

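Emit:
jog_arm(rows=[[[0,0,0],[0,-0.004,-0.002],0.0],[[0,0,0],[0,-0.004,-0.002],0.0],[[0,0,0],[0,0,0],0.0],[[0,0,0],[0,0,0],0.0]])

```text
clock: 3.03
tool_pos: [449.1, -4.0, 97.2]
eef_rot: [-1.209, 1.208, 1.208]
force: [0.2, -0.1, -0.9]
finger_gap: 0.006
```

```bash
python3 - <<'E'
from h import *
s=ctrl.sense();print(s["tool_pos"],s["force"])
E
```

```text
[449.1  -4.   97.2] [ 0.2 -0.1 -0.9]
```

Emit:
jog_arm(rows=[[[0,0,0],[0,-0.0025,0],0.0],[[0,0,0],[0,-0.0025,0],0.0],[[0,0,0],[0,-0.0025,0],0.0],[[0,0,0],[0,-0.0025,0],0.0],[[0,0,0],[0,-0.0025,0],0.0],[[0,0,0],[0,-0.0025,0],0.0],[[0,0,0],[0,-0.0025,0],0.0],[[0,0,0],[0,-0.0025,0],0.0]])

```text
clock: 3.7
tool_pos: [468.5, -3.8, 96.5]
eef_rot: [-1.209, 1.209, 1.209]
force: [-0.3, -0.5, -0.2]
finger_gap: 0.006
```

```bash
python3 - <<'E'
from h import *
s=ctrl.sense();print(s["tool_pos"],s["force"])
A=ctrl.snapshot("scene");B=ctrl.snapshot("top")
a=cv2.resize(A[150:240,260:350],None,fx=4.4,fy=4.4,interpolation=3);b=cv2.resize(B[205:295,240:330],None,fx=4.4,fy=4.4,interpolation=3)
cv2.imwrite("pics/2.png",np.hstack([a,b])[...,::-1])
E
```

```text
[468.5  -3.8  96.5] [-0.3 -0.5 -0.2]
```

View pics/2.png

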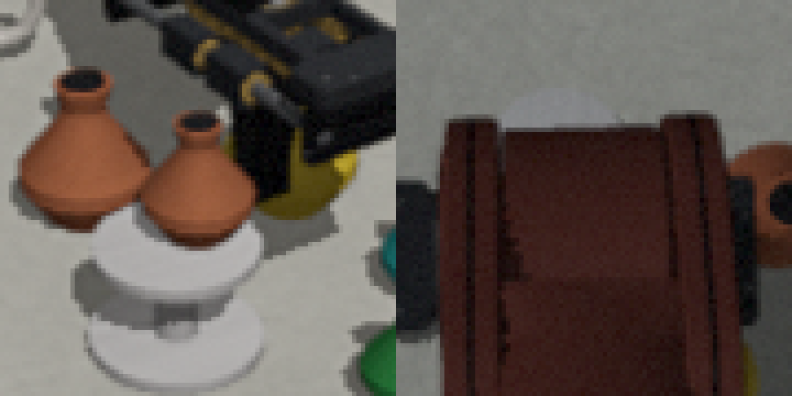

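The scene view shows the vase still upright, its mouth moved from (308.9,176.4) to (305.2,177.5), which is about 10 mm in +x. The fingers hide it in the top view. I'll push a bit further, then back off and look.

Emit:
jog_arm(rows=[[[0,0,0],[0,-0.0025,0],0.0],[[0,0,0],[0,-0.0025,0],0.0],[[0,0,0],[0,-0.0025,0],0.0],[[0,0,0],[0,-0.002,0],0.0],[[0,0,0],[0,0,0],0.0],[[0,0,0],[0,0.003,0],0.0],[[0,0,0],[0,0.007,0],0.0],[[0,0,0],[0,0.02,0],0.0]])

```text
clock: 4.47
tool_pos: [448.8, -3.9, 96.8]
eef_rot: [-1.211, 1.209, 1.208]
force: [-1.0, 0.3, 0.2]
finger_gap: 0.001
```

Emit:
jog_arm(rows=[[[0,0,0],[-0.01,0.01,0],0.0],[[0,0,0],[-0.03,0,0],0.0],[[0,0,0],[-0.035,0,0.02],0.0],[[0,0,0],[-0.035,0,0.035],0.0],[[0,0,0],[-0.02,0,0.035],0.0],[[0,0,0],[0,0,0.035],0.0],[[0,0,0],[0,0,0.025],0.0],[[0,0,0],[0,0,0],0.0]])

```text
clock: 5.13
tool_pos: [436.7, 145.8, 221.3]
eef_rot: [-1.214, 1.204, 1.214]
force: [0.5, 0.0, -0.0]
finger_gap: 0.006
```

```bash
cat > look.py <<'E'
from h import *
import sys
s=ctrl.sense();print(s["clock"],s["tool_pos"],s["force"])
A=ctrl.snapshot("scene");B=ctrl.snapshot("top")
a=cv2.resize(A[150:240,260:350],None,fx=4.4,fy=4.4,interpolation=3);b=cv2.resize(B[205:295,240:330],None,fx=4.4,fy=4.4,interpolation=3)
cv2.imwrite(f"pics/{sys.argv[1]}.png",np.hstack([a,b])[...,::-1])
m=meas(B,(277,243));print(m,"vase-stand",m[0][0]-m[1][0])
E
python3 look.py 3
```

```text
5.1333 [436.7 145.8 221.3] [ 0.5  0.  -0. ]
((array([516.5,  -3.6]), np.float64(28.125851153796912)), (array([518. ,  -2.6]), np.float64(42.952550766726496)), 396, array([276.7, 242.1])) vase-stand [-1.5 -1. ]
```

View pics/3.png

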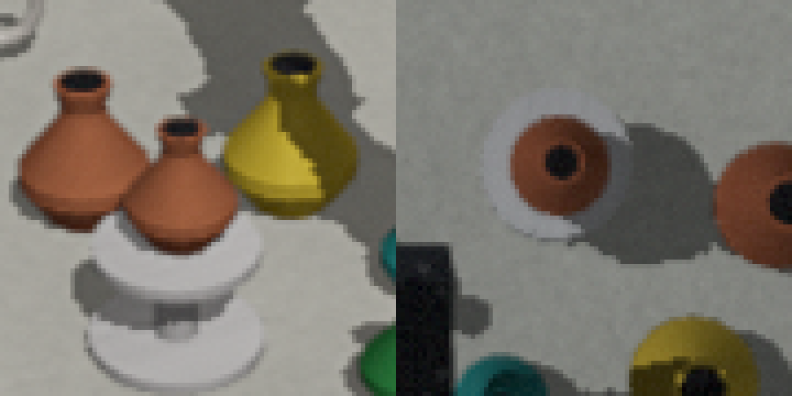

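```bash
python3 -c "
from rig import ctrl
print(ctrl.close_job())"
```

```text
the job is handed in; nothing more can be done
None
```

I pushed the small terracotta vase across its stand to the middle, took the hand away and handed the job in at about 5.2 s of the 58 s. `close_job` gives no verdict, so these results rest on my own checks.

- **Method:** I kept the fingers closed and pointing down, with the tips 10–12 mm above the stand's top, so they touched the vase at its belly. I pushed it about 20 mm in +x at 24–30 mm/s. It was not gripped or lifted.
- **Vase position:** the last top view puts the vase 1.5 mm in x and 1.0 mm in y from the stand's axis, about 1.8 mm in all against the 6 mm allowed. It started about 21 mm off. The fitted radii were 28.1 mm for the belly and 43.0 mm for the stand, where 28 and 42 are expected.
- **Upright:** both views show the vase standing upright.
- **Stand and hand:** the stand's measured position changed by less than 0.5 mm. The hand is about 160 mm away and touches nothing.
- **Bystanders:** I did not measure the console, rack, mug and tray again. The hand passed well above anything near its path.
- **Weaker checks:** wrist force readings were within noise, about 1 N, so they could not show the contact force. My rough first readings from the two cameras disagreed by 6–9 mm in absolute position. I relied on the top view for the distance between vase and stand, and the scene view agreed with it to about 1 pixel.

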